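# Leak-check an air cylinder: bleed, shut, draw the rod to half stroke and hold

## Robot

A 6-joint arm with a two-finger parallel gripper is mounted at the origin on the work surface. World frame = base frame: x ahead of the robot, y to its left, z up, the work surface at z = 0. Lengths are in m, angles in rad, forces in N, time in s.
With the tool pointing down it reaches from about 0.25 to 0.775 m from the base axis. Payload 4 kg.
Tool frame: the origin (TCP) lies midway between the tips of the shut fingers; the grasp point (between the pads) lies 19 mm behind it (robot.pinch_z is the distance from the TCP to the grasp point, in m); x points along the fingers, y is the direction in which the jaws open and shut, and the axes are right-handed (so a half turn about x gives the same grasp; the last joint's range is limited). The gripper opens to 94 mm and grips with 3 to 60 N. Pads are 16 mm wide; open, the fingers measure 119 mm over their backs; the gripper's body (75 mm by 177 mm) begins 78 mm behind the grasp point.
Start: joints at [1.073, 0.087, 1.371, -0, 1.684, -0.103], TCP at [0.212, 0.508, 0.206] pointing down, gripper open.
Joint ranges: [-3.1, 3.1], [-0.76, 2.03], [0.27, 2.55], [-1.08, 4.22], [0.17, 2.65], [-2.57, 2.57]. Speed limits (rad/s): [2.79, 2.79, 3.14, 3.14, 3.14, 3.14].

## Interface

Orientations are given as [roll, pitch, yaw] about the fixed x, y, z axes, in that order (R = Rz(yaw) Ry(pitch) Rx(roll)).
In Python, from bench import robot, imaging gives the robot as it stands. The module is installed in compiled form; this text tells all that it offers.
- The arm moves only by the tool drive_tool, never from a script. Its argument "commands" is a list that holds one entry, the list of rows, each a list of 4 numbers: the shift along the tool's x, y, z as a fraction of full scale, then the turn about the tool's x as a fraction of full scale. A call has 1 to 20 rows; each row shifts and turns the commanded pose from where the row before left it, along the tool's axes as they then stand; what a row does not reach is not made up. Full scale, the value 1, is 0.25 m for a shift and 360 degrees for a turn. A row lasts 1/10 s, in which the tool goes at most 50 mm and 8.59 degrees, less where a joint would pass 70% of its speed; a pose out of reach is approached as far as the arm can. A call with a number of a shift or a turn outside -1 to 1 is refused whole. A call with a gripper value outside its range is refused whole. "grip" is the opening, from 0 (shut) to 1 (fully open), set as the call begins (left out, the last holds). The fingers move at their own pace and stop on an object; the grip force is fixed at half the most. Time passes only in rows, so rows that do not move let the fingers close. It gives the time, the measured TCP pose, the force and the opening at its end, in the units of the state.
- robot.get_obs(): the state, without advancing time (a new reading comes with each control period).
- imaging.snapshot(name): name is "scene" or "top" or "wrist"; returns a dict with "pixels" (384x512x3 uint8, red, green, blue), "z_map" (384x512 float32, m along the optical axis (not along the pixel's ray), 0 where there is no reading), "mtx" (3x3 intrinsics, pixels), "extrinsics" (4x4, takes a point from world to camera coordinates). Camera axes: x right, y up, looking along -z (the intrinsics and any distortion apply to the point x, -y, -z); pixel columns grow to the right and rows downward; lengths in m; the calibration is good to about 2 mm. A picture is of the moment at which its call begins.
- robot.close_job(): hands the job in, once; it reports no verdict.
The state is a dict: "time": time; "joint_positions": joint angles; "qvel": joint speeds; "joint_torque": joint torques, N m; "tool_pos": TCP position; "ee_rot": TCP orientation; "wrist_force": force on the tool from outside, world axes, zero at the start; "wrist_torque": the same for the moment, N m; "width": finger opening in m.
Only numpy, scipy, OpenCV 4.12 (cv2) and the standard library are available. Lean on these libraries where they do the work, as an engineer would, in place of code of your own. Each camera call takes 0.05 s, during which the arm holds its last target.

## Task

Leak-check the air cylinder on the test plate: first bleed it by pulling the slide valve's red knob up to its open detent and then push the knob fully home again to shut the line, with the piston rod left fully in all the while. Then take the steel fork on the rod end and draw the rod straight up, in line with its bore so that it does not bind, to half of its 80 mm stroke, and finish while still holding it there by the fork. Leave the spanner, the oiler and the parts bin alone.

Things in the scene. Friction and masses are not known exactly. Their poses are not given: they have to be found in the camera images.
- stand: Fixed test plate: dark grey, 120 x 280 mm, 12 mm thick, its long side along its y axis. Origin at the centre of the plate's underside, z up. At y = +75 mm stands an air cylinder, at y = -85 mm a slide valve, each upright, with a thin steel tube between them at 30 to 54 mm height.
- valve (a joint): Travel of the slide valve's knob straight up, in m: 0 = fully home (shut), 0.020 = fully up in its open detent, against its stop. About 8 N carries it over the middle, from where it snaps on by itself to the other end and stays there.
- valve_knob (a point): Centre of the slide valve's red round knob, upright, 34 mm in diameter, 18 mm high (9 mm above and below this point); 117 mm above the bench when home; it moves with the knob. Under it an 8 mm stem, a 24 mm wide neck nut with its top at 92 mm, and the silver valve block, 34 x 32 mm, with its top 84 mm above the bench.
- gland (a point): Centre of the top face of the cylinder's brass gland nose (32 mm in diameter), 178 mm above the bench, on the axis of the bore, which is vertical. Fixed. Below it the cylinder: 56 mm square grey caps (top of the upper one 170 mm above the bench), silver barrel, foot flange 80 mm square.
- fork (a point): Centre of the steel fork on the piston rod's end, on the rod's axis: 30 x 30 mm, 52 mm high (26 mm above and below), four flat upright sides facing its x and y axes; two 8 mm cheeks at y = +-11 mm, slot between them in the upper 32 mm. Any two opposite sides can be gripped. 54 mm above gland when the rod is fully in; half stroke is 40 mm higher.
- lock_nut (a point): Centre of the dark lock nut (24 mm wide, 8 mm high) under the fork, 30 mm below fork; below it the bright 16 mm rod enters the gland with 1 mm play all round: pulled off its axis it leans and binds. Stroke 80 mm to a hard stop. Rod, fork and piston weigh 0.42 to 0.78 kg; seal drag 2.5 N and suction 120 N/m of draw pull it back, so let go it sinks in.
- spanner: Bystander: steel spanner 180 mm long, 38 mm wide, lying flat on the bench beyond the plate. Origin under its middle, long axis x.
- oiler: Bystander: yellow oil bottle with a white band and a thin spout, 60 mm in diameter, 165 mm high, upright. Origin at the centre of its underside.
- parts_bin: Bystander: grey open plastic bin of fittings, 160 x 110 mm and 70 mm high. Origin at the centre of its underside, long side along x.

How it is judged:
By the outcome, as a careful person would: the job done as asked, in the order asked, and still so for the second after the job is handed in, while the arm keeps its last pose, push and grip.
It also fails if it takes over 45 s, if anything falls off the work surface, if the arm or the gripper's body presses on something with over 40 N, if the wrist force passes 120 N, or if a joint passes its speed limit or range.

## Working session

There is one attempt and no reset: what is moved stays moved. The work goes in short steps, Python scripts to look and compute and a tool call to move; the robot and the scene stay as the last step left them, time stands still between calls to the robot, and variables do not carry over. Pictures are saved under pics/ and viewed, and the job is handed in when it is done.

Besides the shell and the picture viewer there is one more tool, called after ">>>" as a command line: name --argument value ..., lists and objects as JSON in quotes. drive_tool: Moves the arm, as the interface text tells. Shift numbers are shares of 0.25 m and turn numbers shares of 360 degrees, none past 1 either way. Its arguments: {"type":"object","properties":{"commands":{"type":"array","items":{"type":"array","items":{"type":"array","items":{"type":"number","minimum":-1,"maximum":1}}}},"grip":{"type":"number"}},"required":["commands"]}

```bash
mkdir -p pics
cat > h.py <<'E'
from bench import robot, imaging
import numpy as np, cv2
def snap(n,f):
    s=imaging.snapshot(n); cv2.imwrite('pics/'+f,cv2.cvtColor(s['pixels'],cv2.COLOR_RGB2BGR)); np.savez('pics/'+f[:-4]+'.npz',**{k:np.asarray(v) for k,v in s.items()}); return s
def world(s):
    z=s['z_map'];K=s['mtx'];h,w=z.shape
    u,v=np.meshgrid(np.arange(w),np.arange(h))
    x=(u-K[0,2])/K[0,0]*z;y=(v-K[1,2])/K[1,1]*z
    P=np.stack([x,-y,-z,np.ones_like(z)],-1)
    return (P@np.linalg.inv(s['extrinsics']).T)[...,:3]
E
python3 - <<'E'
from h import *
o=robot.get_obs()
for k,v in o.items(): print(k,np.round(v,3))
print(robot.pinch_z)
for n in('scene','top','wrist'):
    s=snap(n,n+'0.png'); print(n,s['mtx'].round(1).tolist(),np.linalg.inv(s['extrinsics']).round(3).tolist(),[k for k in s])
E
```

```text
time 0.0
joint_positions [ 1.073  0.088  1.372 -0.     1.684 -0.103]
qvel [ 0.    -0.002  0.002  0.002  0.    -0.001]
joint_torque [ 1.0000e-03 -3.4018e+01 -3.0243e+01  7.2000e-02  3.3000e-02 -0.0000e+00]
tool_pos [0.211 0.507 0.204]
ee_rot [-1.669  1.569 -2.064]
wrist_force [ 0.205 -0.397  0.109]
wrist_torque [-0.019  0.015 -0.035]
width 0.094
0.0188
scene [[349.1, 0.0, 259.2], [0.0, 349.1, 196.4], [0.0, 0.0, 1.0]] [[0.802, -0.348, 0.486, 1.216], [0.597, 0.495, -0.631, -0.772], [-0.021, 0.796, 0.605, 0.91], [0.0, 0.0, 0.0, 1.0]] ['pixels', 'z_map', 'mtx', 'extrinsics']
top [[393.4, 0.0, 250.2], [0.0, 393.4, 194.9], [0.0, 0.0, 1.0]] [[-0.002, 0.98, -0.201, 0.359], [-1.0, -0.001, 0.004, -0.016], [0.004, 0.201, 0.98, 1.457], [0.0, 0.0, 0.0, 1.0]] ['pixels', 'z_map', 'mtx', 'extrinsics']
wrist [[264.6, 0.0, 254.1], [0.0, 264.6, 194.5], [0.0, 0.0, 1.0]] [[0.384, -0.893, -0.235, 0.143], [0.923, 0.371, 0.1, 0.536], [-0.002, -0.256, 0.967, 0.383], [0.0, 0.0, 0.0, 1.0]] ['pixels', 'z_map', 'mtx', 'extrinsics']
```

```bash
python3 -c "
import cv2,numpy as np
a=[cv2.imread('pics/%s0.png'%n) for n in('scene','top')]
cv2.imwrite('pics/both.png',cv2.resize(np.hstack(a),(800,300)))"
```

```text
(no output)
```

View pics/scene0.png

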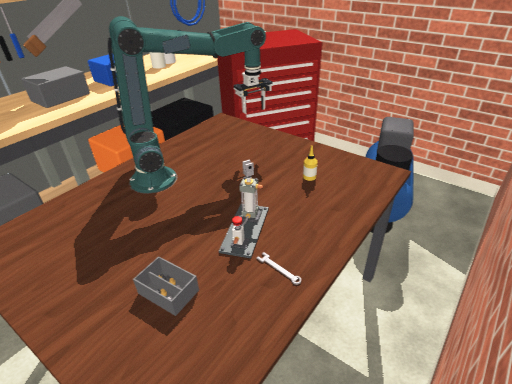

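View pics/top0.png

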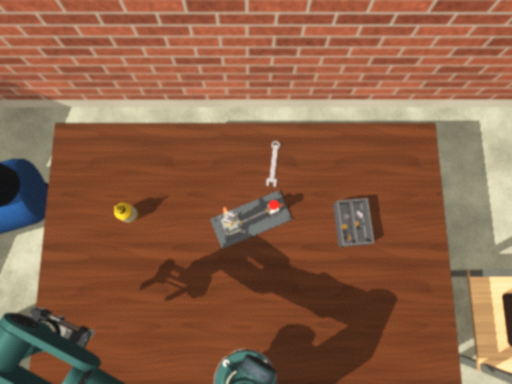

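View pics/wrist0.png

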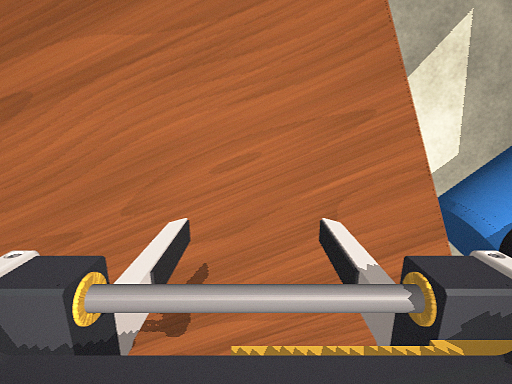

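Run:
```python
from h import *
for n in('scene','top'):
    s=dict(np.load(f'pics/{n}0.npz')); W=world(s); im=s['pixels']
    hsv=cv2.cvtColor(im,cv2.COLOR_RGB2HSV)
    reg=(W[...,0]>0.25)&(W[...,0]<0.75)&(abs(W[...,1])<0.4)&(W[...,2]>-.02)
    red=reg&((hsv[...,0]<6)|(hsv[...,0]>174))&(hsv[...,1]>190)&(hsv[...,2]>120)&(W[...,2]>0.09)
    p=W[red]; print(n,'red',len(p),p.mean(0),np.median(p,0),p[:,2].max() if len(p) else 0)
    t=p[p[:,2]>p[:,2].max()-.006]; print(' topface',len(t),t.mean(0))
    for lo,hi in((.235,.28),(.2,.235),(.18,.2),(.165,.185),(.14,.16),(.008,.018)):
        m=reg&(W[...,2]>lo)&(W[...,2]<hi); q=W[m]
        if len(q): print(lo,hi,len(q),q.mean(0).round(4),q.min(0).round(3),q.max(0).round(3))
    m=reg&(W[...,2]>.008)&(W[...,2]<.018)
    ys,xs=np.where(reg&(W[...,2]>.01)); 
    r=cv2.minAreaRect((W[m][:,:2]*1000).astype(np.float32)); print('plate',r)
c=cv2.imread('pics/scene0.png')[140:270,200:330]; d=cv2.imread('pics/top0.png')[180:260,190:310]
cv2.imwrite('pics/z.png',np.hstack([cv2.resize(c,(400,400)),cv2.resize(d,(400,400))]))
```

```text
scene red 23 [ 0.60336793 -0.10903163  0.1211413 ] [ 0.60402522 -0.11102802  0.12195281] 0.12611723027447708
 topface 15 [ 0.60252923 -0.10799165  0.12363747]
0.235 0.28 87 [0.5403 0.0445 0.2489] [0.52  0.027 0.236] [0.556 0.064 0.259]
0.2 0.235 75 [0.5423 0.0404 0.22  ] [0.516 0.027 0.2  ] [0.557 0.053 0.235]
0.18 0.2 18 [0.542  0.0437 0.1878] [0.536 0.038 0.18 ] [0.549 0.057 0.2  ]
0.165 0.185 142 [0.542  0.0433 0.1716] [0.506 0.014 0.165] [0.579 0.083 0.185]
0.14 0.16 75 [0.554  0.033  0.1522] [0.521 0.012 0.14 ] [0.585 0.074 0.16 ]
0.008 0.018 1111 [ 0.5852 -0.1019  0.0121] [ 0.463 -0.4    0.008] [0.748 0.398 0.018]
plate ((605.70263671875, -0.689117431640625), (285.10491943359375, 797.5524291992188), 0.1166444718837738)
top red 53 [ 0.60044789 -0.10172137  0.12554177] [ 0.60061191 -0.10251159  0.12573366] 0.13221692366989357
 topface 23 [ 0.60032111 -0.10182496  0.12817404]
0.235 0.28 66 [0.5371 0.0452 0.2545] [0.519 0.027 0.236] [0.556 0.063 0.262]
0.2 0.235 46 [0.5378 0.0444 0.2254] [0.521 0.027 0.211] [0.55  0.063 0.232]
0.18 0.2 3 [0.5287 0.043  0.1817] [0.524 0.032 0.18 ] [0.534 0.052 0.183]
0.165 0.185 179 [0.5329 0.044  0.1712] [0.502 0.013 0.165] [0.576 0.079 0.183]
0.14 0.16 17 [0.5327 0.0438 0.1542] [0.502 0.013 0.145] [0.585 0.067 0.16 ]
0.008 0.018 1713 [ 0.5658 -0.0644  0.0122] [ 0.253 -0.399  0.008] [0.75  0.399 0.018]
plate ((501.459716796875, -0.045074462890625), (797.38525390625, 496.11322021484375), 89.97837829589844)
```

View pics/z.png

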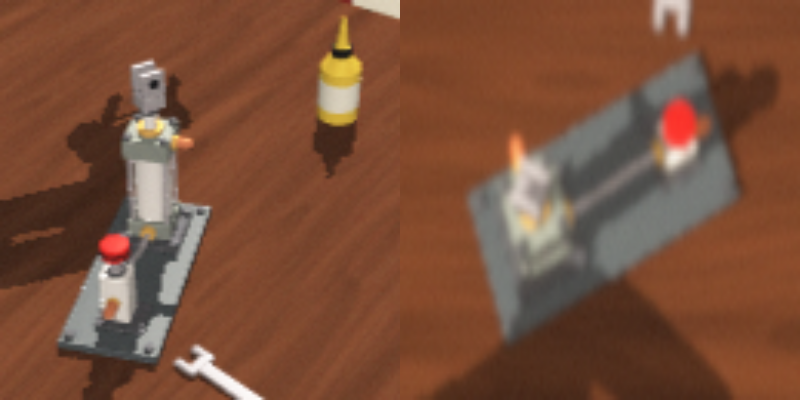

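```bash
cat >> h.py <<'E'
from scipy.spatial.transform import Rotation as R
def plan(p,jaw_deg):
    """target TCP p, jaw direction (mod 180)"""
    o=robot.get_obs(); M=R.from_euler('xyz',o['ee_rot']).as_matrix()
    cur=np.degrees(np.arctan2(M[1,1],M[0,1]))
    d=(jaw_deg-cur+90)%180-90 if jaw_deg is not None else 0
    t=M.T@(np.array(p)-o['tool_pos'])
    print('pos',o['tool_pos'].round(4),'x',M[:,0].round(4),'jaw',round(cur,2),'F',o['wrist_force'].round(2),'w',round(float(o['width']),4),'t',o['time'],'j6',o['joint_positions'].round(2))
    print('shift fs',(t/.25).round(4),'yaw delta',round(d,2),'tool turn fs',round(-d/360,4),'(rotx sign: tool x down)')
    M2=R.from_euler('z',d,degrees=True).as_matrix()@M
    print('shift after turn fs',((M2.T@(np.array(p)-o['tool_pos']))/.25).round(4))
E
python3 - <<'E'
from h import *
plan([.57,-.03,.36],22.9)
E
```

```text
pos [0.2114 0.5073 0.2046] x [-8.0e-04 -1.5e-03 -1.0e+00] jaw 67.38 F [-0.32  0.39  1.31] w 0.0939 t 0.15 j6 [ 1.07  0.09  1.37 -0.    1.68 -0.1 ]
shift fs [-0.6195 -1.4332  2.1508] yaw delta -44.48 tool turn fs 0.1236 (rotx sign: tool x down)
shift after turn fs [-0.6228  0.4841  2.538 ]
```

>>> drive_tool --commands '[[[-0.1,0,0,0.0206],[-0.1,0,0,0.0206],[-0.1,0,0,0.0206],[-0.1,0,0,0.0206],[-0.1,0,0,0.0206],[-0.12,0,0,0.0206]]]'

```text
time: 0.75
tool_pos: [0.2113, 0.5073, 0.3604]
ee_rot: [-0.893, 1.569, -2.069]
wrist_force: [0.3, -0.1, 0.4]
width: 0.0939
```

```bash
python3 -c "
from h import *
plan([.57,-.03,.36],22.9)"
```

```text
pos [0.2113 0.5073 0.3604] x [-0.0011 -0.002  -1.    ] jaw 22.58 F [ 0.29 -0.05  0.39] w 0.0939 t 0.75 j6 [1.07 0.11 1.04 0.   1.99 0.68]
shift fs [0.0042 0.4994 2.5355] yaw delta 0.32 tool turn fs -0.0009 (rotx sign: tool x down)
shift after turn fs [0.0042 0.4852 2.5382]
```

>>> drive_tool --commands '[[[0,0.028,0.14,0],[0,0.028,0.14,0],[0,0.028,0.14,0],[0,0.028,0.14,0],[0,0.028,0.14,0],[0,0.028,0.14,0],[0,0.028,0.14,0],[0,0.028,0.14,0],[0,0.028,0.14,0],[0,0.028,0.14,0],[0,0.028,0.14,0],[0,0.028,0.14,0],[0,0.028,0.14,0],[0,0.028,0.14,0],[0,0.028,0.14,0],[0,0.028,0.14,0],[0,0.028,0.14,0],[0,0.028,0.14,0],[0,0,0,0],[0,0,0,0]]]'

```text
time: 2.75
tool_pos: [0.5726, -0.0241, 0.3594]
ee_rot: [-2.335, 1.568, 2.776]
wrist_force: [-0.8, 1.0, 0.3]
width: 0.0942
```

```bash
python3 -c "
from h import *
s=snap('wrist','w1.png')
plan([.6,-.102,.36],22.9)"
```

```text
pos [ 0.5723 -0.0234  0.3602] x [-1.e-03  7.e-04 -1.e+00] jaw 22.89 F [0.22 0.26 0.83] w 0.0939 t 2.8 j6 [-0.14  0.16  0.98  0.    2.   -0.54]
shift fs [ 3.000e-04 -2.040e-02  3.327e-01] yaw delta 0.01 tool turn fs -0.0 (rotx sign: tool x down)
shift after turn fs [ 3.000e-04 -2.040e-02  3.327e-01]
```

View pics/w1.png

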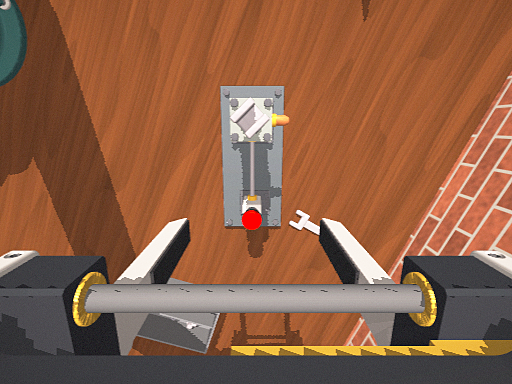

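```bash
cat > m.py <<'E'
from h import *
def meas(f):
    s=dict(np.load(f)); W=world(s); im=s['pixels']; hsv=cv2.cvtColor(im,cv2.COLOR_RGB2HSV)
    print('cam',np.linalg.inv(s['extrinsics'])[:3,3].round(3))
    red=((hsv[...,0]<6)|(hsv[...,0]>174))&(hsv[...,1]>190)&(hsv[...,2]>120)&(W[...,2]>0.09)&(W[...,2]<.16)
    p=W[red]; p=p[p[:,2]>p[:,2].max()-.008]
    c,r=cv2.minEnclosingCircle((p[:,:2]*1000).astype(np.float32)); print('red',len(p),p.mean(0).round(4),'circ',c,r)
    near=(np.hypot(W[...,0]-.538,W[...,1]-.045)<.05)
    m=near&(W[...,2]>.245)&(W[...,2]<.31)
    q=W[m]; print('fork',len(q),q.mean(0).round(4),q[:,2].max(),cv2.minAreaRect((q[:,:2]*1000).astype(np.float32)))
    q=W[near&(W[...,2]>.2)&(W[...,2]<.32)]; print('fork all',cv2.minAreaRect((q[:,:2]*1000).astype(np.float32)))
    q=W[near&(W[...,2]>.164)&(W[...,2]<.174)]; print('cap',cv2.minAreaRect((q[:,:2]*1000).astype(np.float32)))
    return s,W
if __name__=='__main__':
    import sys; s,W=meas(sys.argv[1])
E
python3 m.py pics/w1.npz; python3 -c "
import cv2
cv2.imwrite('pics/w1z.png',cv2.resize(cv2.imread('pics/w1.png')[80:240,210:310],(500,800)[:2] and (375,600),interpolation=cv2.INTER_CUBIC))"
```

```text
cam [0.544 0.043 0.538]
red 296 [ 0.5981 -0.0985  0.1251] circ (598.6134643554688, -98.85039520263672) 16.411880493164062
fork 478 [0.5365 0.048  0.2566] 0.2591057976959337 ((536.9365844726562, 47.86146545410156), (29.53816032409668, 30.20462989807129), 66.43513488769531)
fork all ((536.7281494140625, 47.671146392822266), (29.86566162109375, 30.27390480041504), 67.2187728881836)
cap ((544.1945190429688, 51.503700256347656), (72.96923065185547, 54.42097473144531), 22.793163299560547)
```

View pics/w1z.png

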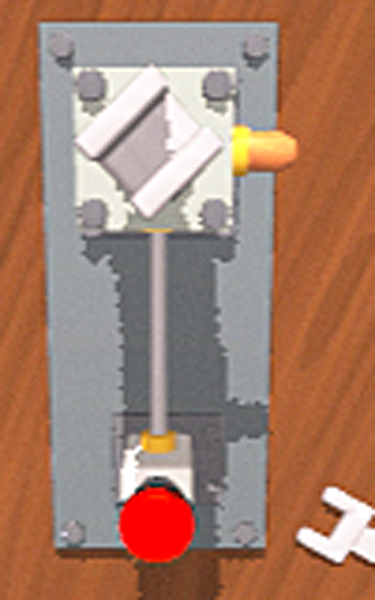

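```bash
python3 -c "
from h import *
plan([.5992,-.0998,.20],22.9)"
```

```text
pos [ 0.5723 -0.0234  0.3602] x [-1.e-03  7.e-04 -1.e+00] jaw 22.89 F [0.22 0.26 0.83] w 0.0939 t 2.8 j6 [-0.14  0.16  0.98  0.    2.   -0.54]
shift fs [ 0.6403 -0.0195  0.3241] yaw delta 0.01 tool turn fs -0.0 (rotx sign: tool x down)
shift after turn fs [ 0.6403 -0.0195  0.324 ]
```

>>> drive_tool --commands '[[[0,-0.004,0.065,0],[0,-0.004,0.065,0],[0,-0.004,0.065,0],[0,-0.004,0.065,0],[0,-0.004,0.064,0],[0.1,0,0,0],[0.1,0,0,0],[0.1,0,0,0],[0.1,0,0,0],[0.1,0,0,0],[0.1,0,0,0],[0.04,0,0,0],[0,0,0,0],[0,0,0,0]]]'

```text
time: 4.2
tool_pos: [0.6001, -0.1008, 0.2016]
ee_rot: [0.993, 1.569, -0.179]
wrist_force: [0.3, -0.1, 0.4]
width: 0.0936
```

```bash
python3 -c "
from h import *
s=snap('wrist','w2.png')
plan([.599,-.0995,.099],22.9)"; python3 m.py pics/w2.npz
```

```text
pos [ 0.6004 -0.1007  0.2023] x [ 2.9e-03 -6.0e-04 -1.0e+00] jaw 22.87 F [ 0.43 -0.26  0.04] w 0.0939 t 4.25 j6 [-0.26  0.22  1.23  0.    1.69 -0.66]
shift fs [ 0.4132 -0.0042 -0.0075] yaw delta 0.03 tool turn fs -0.0001 (rotx sign: tool x down)
shift after turn fs [ 0.4132 -0.0042 -0.0075]
cam [ 0.57  -0.033  0.38 ]
red 806 [ 0.5975 -0.0984  0.125 ] circ (597.4800415039062, -98.88886260986328) 16.632549285888672m.py:10: RuntimeWarning: Mean of empty slice.
  q=W[m]; print('fork',len(q),q.mean(0).round(4),q[:,2].max(),cv2.minAreaRect((q[:,:2]*1000).astype(np.float32)))
  ret = um.true_divide(
Traceback (most recent call last):
  File "m.py", line 15, in <module>
    import sys; s,W=meas(sys.argv[1])
                    ~~~~^^^^^^^^^^^^^
  File "m.py", line 10, in meas
    q=W[m]; print('fork',len(q),q.mean(0).round(4),q[:,2].max(),cv2.minAreaRect((q[:,:2]*1000).astype(np.float32)))
                                                   ~~~~~~~~~~^^
ValueError: zero-size array to reduction operation maximum which has no identity
```

View pics/w2.png

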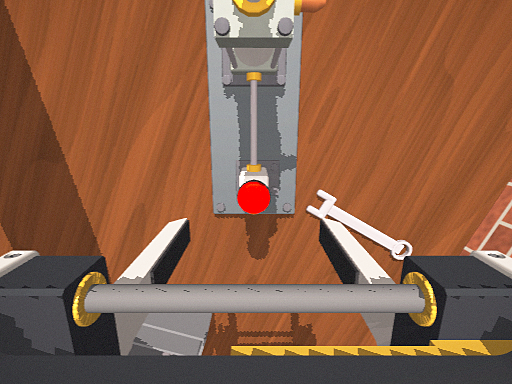

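>>> drive_tool --commands '[[[0.06,-0.002,-0.006,0],[0.06,0,0,0],[0.06,0,0,0],[0.06,0,0,0],[0.06,0,0,0],[0.06,0,0,0],[0.05,0,0,0],[0,0,0,0],[0,0,0,0]]]'

```text
time: 5.15
tool_pos: [0.5985, -0.0991, 0.0978]
ee_rot: [-2.455, 1.571, 2.657]
wrist_force: [-0.0, 0.0, 0.4]
width: 0.0938
```

```bash
python3 -c "
from h import *
s=snap('wrist','w3.png')
plan([.599,-.0995,.099],22.9)"
```

```text
pos [ 0.599  -0.0992  0.0986] x [ 1.3e-03 -3.0e-04 -1.0e+00] jaw 22.88 F [-0.18 -0.1   0.23] w 0.094 t 5.2 j6 [-0.26  0.25  1.39  0.    1.49 -0.66]
shift fs [-0.0015 -0.0003  0.001 ] yaw delta 0.02 tool turn fs -0.0 (rotx sign: tool x down)
shift after turn fs [-0.0015 -0.0003  0.001 ]
```

View pics/w3.png

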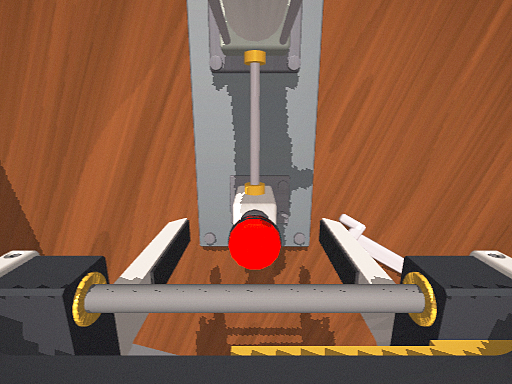

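>>> drive_tool --commands '[[[0,0,0,0],[0,0,0,0],[0,0,0,0],[0,0,0,0],[0,0,0,0],[0,0,0,0],[0,0,0,0],[0,0,0,0],[0,0,0,0],[0,0,0,0]]]' --grip 0

```text
time: 6.2
tool_pos: [0.5986, -0.099, 0.0979]
ee_rot: [1.876, 1.571, 0.704]
wrist_force: [0.8, 0.2, -0.5]
width: 0.0332
```

Knob held (33–34 mm). Pull it up 20 mm.

>>> drive_tool --commands '[[[-0.012,0,0,0],[-0.012,0,0,0],[-0.012,0,0,0],[-0.012,0,0,0],[-0.012,0,0,0],[-0.012,0,0,0],[-0.01,0,0,0],[0,0,0,0],[0,0,0,0],[0,0,0,0]]]'

```text
time: 7.2
tool_pos: [0.5985, -0.099, 0.118]
ee_rot: [2.901, 1.57, 1.73]
wrist_force: [1.9, 0.3, -5.7]
width: 0.033
```

Run:
```python
from h import *
s=snap('scene','s4.png');
im=s['pixels']; W=world(s)
plan([.599,-.0995,.119],22.9)
hsv=cv2.cvtColor(im,cv2.COLOR_RGB2HSV)
def c(s):
    W=world(s);hsv=cv2.cvtColor(s['pixels'],cv2.COLOR_RGB2HSV)
    m=((hsv[...,0]<6)|(hsv[...,0]>174))&(hsv[...,1]>190)&(hsv[...,2]>120)&(np.hypot(W[...,0]-.6,W[...,1]+.1)<.05)
    ys,xs=np.where(m);print(len(ys),ys.min(),ys.max(),xs.min(),xs.max(),W[m][:,2].min(),W[m][:,2].max())
c(dict(np.load('pics/scene0.npz')));c(s)
a=cv2.imread('pics/scene0.png')[150:260,200:310];b=cv2.imread('pics/s4.png')[150:260,200:310]
cv2.imwrite('pics/z4.png',cv2.resize(np.hstack([a,b]),(800,400)))
```

```text
pos [ 0.5985 -0.0991  0.118 ] x [-1.e-04  3.e-04 -1.e+00] jaw 22.88 F [ 2.94  0.27 -5.32] w 0.0336 t 7.25 j6 [-0.26  0.24  1.36  0.    1.53 -0.66]
shift fs [-0.0039  0.0011  0.0024] yaw delta 0.02 tool turn fs -0.0 (rotx sign: tool x down)
shift after turn fs [-0.0039  0.0011  0.0024]
23 217 224 233 241 0.11348892974687297 0.12611723027447708
22 213 219 232 239 0.13574243061690794 0.1488938641266655
```

View pics/z4.png

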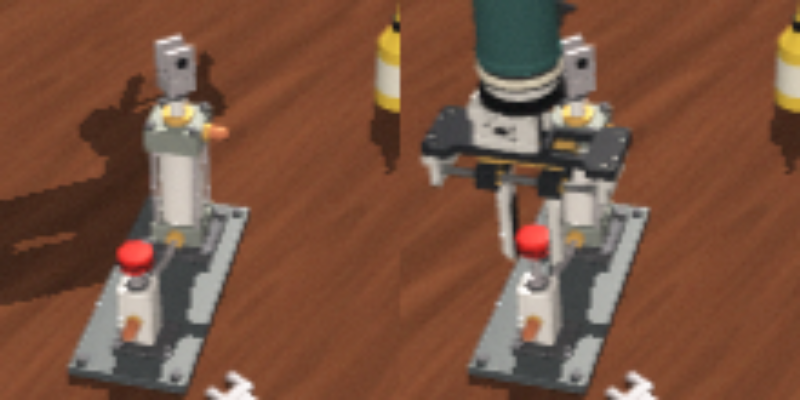

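>>> drive_tool --commands '[[[-0.006,0,0,0],[-0.004,0,0,0],[0,0,0,0],[0,0,0,0]]]'

```text
time: 7.65
tool_pos: [0.5985, -0.099, 0.1181]
ee_rot: [-2.456, 1.569, 2.656]
wrist_force: [7.3, -0.9, -14.1]
width: 0.0338
```

Run:
```python
from h import *
s=snap('wrist','w5.png');plan([.599,-.0995,.119],22.9)
W=world(s);hsv=cv2.cvtColor(s['pixels'],cv2.COLOR_RGB2HSV)
m=((hsv[...,0]<6)|(hsv[...,0]>174))&(hsv[...,1]>190)&(hsv[...,2]>120)&(np.hypot(W[...,0]-.6,W[...,1]+.1)<.05)
print(m.sum(),np.percentile(W[m][:,2],[5,50,95]))
```

```text
pos [ 0.5985 -0.099   0.1181] x [-1.5e-03  8.0e-04 -1.0e+00] jaw 22.88 F [  7.06   0.14 -13.17] w 0.0335 t 7.7 j6 [-0.26  0.24  1.36  0.    1.53 -0.66]
shift fs [-0.0036  0.0011  0.0028] yaw delta 0.02 tool turn fs -0.0 (rotx sign: tool x down)
shift after turn fs [-0.0036  0.0011  0.0028]
2101 [0.14152856 0.14530971 0.1464126 ]
```

View pics/w5.png

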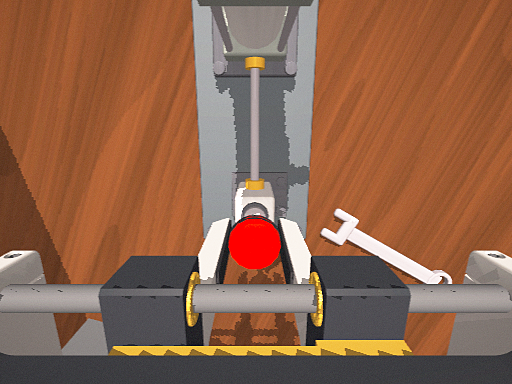

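>>> drive_tool --commands '[[[0.015,0,0,0],[0.015,0,0,0],[0.015,0,0,0],[0.015,0,0,0],[0.015,0,0,0],[0.015,0,0,0],[0.015,0,0,0],[0.01,0,0,0],[0,0,0,0],[0,0,0,0],[0,0,0,0]]]'

```text
time: 8.8
tool_pos: [0.5987, -0.0991, 0.0977]
ee_rot: [0.862, 1.568, -0.309]
wrist_force: [-7.2, 3.2, 18.6]
width: 0.0337
```

Run:
```python
from h import *
s=snap('wrist','w6.png');plan([.599,-.0995,.119],22.9)
W=world(s);hsv=cv2.cvtColor(s['pixels'],cv2.COLOR_RGB2HSV)
m=((hsv[...,0]<6)|(hsv[...,0]>174))&(hsv[...,1]>190)&(hsv[...,2]>120)&(np.hypot(W[...,0]-.6,W[...,1]+.1)<.05)
print(m.sum(),np.percentile(W[m][:,2],[5,50,95]))
```

```text
pos [ 0.5987 -0.0991  0.0977] x [ 2.8e-03 -9.0e-04 -1.0e+00] jaw 22.89 F [-7.41  1.84 19.02] w 0.0333 t 8.85 j6 [-0.26  0.25  1.39 -0.    1.49 -0.66]
shift fs [-0.0852  0.0008  0.0022] yaw delta 0.01 tool turn fs -0.0 (rotx sign: tool x down)
shift after turn fs [-0.0852  0.0008  0.0022]
2103 [0.1214913  0.12505502 0.12616587]
```

>>> drive_tool --commands '[[[-0.01,0,0,0],[-0.008,0,0,0],[0,0,0,0],[0,0,0,0]]]'

```text
time: 9.25
tool_pos: [0.5986, -0.0991, 0.0979]
ee_rot: [1.155, 1.57, -0.016]
wrist_force: [-2.4, 0.5, 7.7]
width: 0.0333
```

>>> drive_tool --commands '[[[0,0,0,0],[0,0,0,0],[0,0,0,0],[0,0,0,0],[0,0,0,0],[0,0,0,0],[0,0,0,0],[0,0,0,0]]]' --grip 1

```text
time: 10.05
tool_pos: [0.5985, -0.0991, 0.0967]
ee_rot: [1.495, 1.571, 0.324]
wrist_force: [-0.7, 0.4, 0.4]
width: 0.0925
```

>>> drive_tool --commands '[[[-0.1,0,0,0],[-0.15,0,0,0],[-0.15,0,0,0],[-0.15,0,0,0],[-0.15,0,0,0],[-0.15,0,0,0],[-0.15,0,0,0],[0,0,0,0],[0,0,0,0],[0,0,0,0]]]'

```text
time: 11.05
tool_pos: [0.5982, -0.099, 0.3447]
ee_rot: [-2.251, 1.568, 2.861]
wrist_force: [-0.0, -0.5, -0.1]
width: 0.0935
```

```bash
python3 - <<'E'
from h import *
s=snap('wrist','w7.png');plan([.537,.0478,.34],66.5);plan([.537,.0478,.34],-23.5)
E
python3 m.py pics/w7.npz
```

```text
pos [ 0.598  -0.099   0.3442] x [-0.0041  0.0011 -1.    ] jaw 22.88 F [ 0.06 -1.23 -0.34] w 0.0941 t 11.1 j6 [-0.26  0.24  0.92  0.    1.98 -0.66]
shift fs [ 0.0186  0.0036 -0.6358] yaw delta 43.62 tool turn fs -0.1212 (rotx sign: tool x down)
shift after turn fs [ 0.0166  0.4412 -0.4579]
pos [ 0.598  -0.099   0.3442] x [-0.0041  0.0011 -1.    ] jaw 22.88 F [ 0.06 -1.23 -0.34] w 0.0941 t 11.1 j6 [-0.26  0.24  0.92  0.    1.98 -0.66]
shift fs [ 0.0186  0.0036 -0.6358] yaw delta -46.38 tool turn fs 0.1288 (rotx sign: tool x down)
shift after turn fs [ 0.0196 -0.4578 -0.4411]
cam [ 0.569 -0.032  0.523]
red 356 [ 0.598  -0.0989  0.1251] circ (598.4349975585938, -99.45664978027344) 16.582313537597656
fork 869 [0.5365 0.047  0.2553] 0.25953905628245094 ((536.4630737304688, 47.57604217529297), (30.133665084838867, 31.163747787475586), 66.8414077758789)
fork all ((536.4771728515625, 47.642982482910156), (30.22884178161621, 31.17824935913086), 66.7510757446289)
cap ((544.9805908203125, 51.251399993896484), (74.25544738769531, 56.314369201660156), 23.13945770263672)
```

View pics/w7.png

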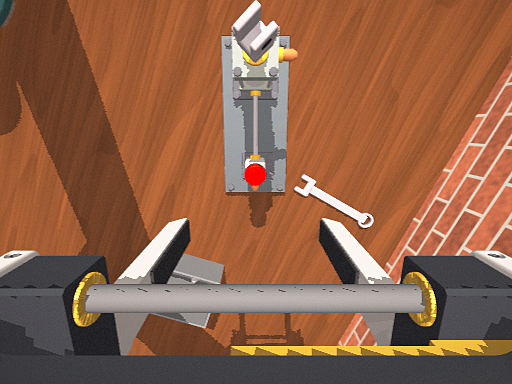

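>>> drive_tool --commands '[[[0,0,0,-0.02],[0,0,0,-0.02],[0,0,0,-0.02],[0,0,0,-0.02],[0,0,0,-0.02],[0,0,0,-0.0217],[0,0.055,-0.057,0],[0,0.055,-0.057,0],[0,0.055,-0.057,0],[0,0.055,-0.057,0],[0,0.055,-0.057,0],[0,0.055,-0.057,0],[0,0.055,-0.057,0],[0,0.055,-0.057,0],[0,0,0,0],[0,0,0,0]]]'

```text
time: 12.7
tool_pos: [0.5369, 0.0478, 0.3472]
ee_rot: [0.021, 1.57, -0.385]
wrist_force: [1.5, 0.4, 0.2]
width: 0.0939
```

```bash
python3 - <<'E'
from h import *
s=snap('wrist','w8.png');plan([.5366,.0477,.209],66.7)
E
python3 m.py pics/w8.npz
```

```text
pos [0.5371 0.0472 0.3469] x [ 7.e-04 -5.e-04 -1.e+00] jaw 66.7 F [-0.23  0.64  0.91] w 0.0941 t 12.75 j6 [-0.02  0.08  1.1  -0.    1.96 -1.18]
shift fs [ 0.5517  0.0012 -0.0032] yaw delta -0.0 tool turn fs 0.0 (rotx sign: tool x down)
shift after turn fs [ 0.5517  0.0012 -0.0032]
cam [0.468 0.077 0.526]
red 138 [ 0.6022 -0.0923  0.125 ] circ (598.8505859375, -97.69593811035156) 16.23467254638672
fork 530 [0.5347 0.0487 0.2552] 0.2593199774339211 ((535.2965087890625, 48.59312438964844), (29.842172622680664, 29.966312408447266), 66.43281555175781)
fork all ((535.2976684570312, 48.5599250793457), (29.843467712402344, 29.994565963745117), 66.29267883300781)
cap ((544.32958984375, 51.57713317871094), (73.7240982055664, 56.168724060058594), 22.881750106811523)
```

View pics/w8.png

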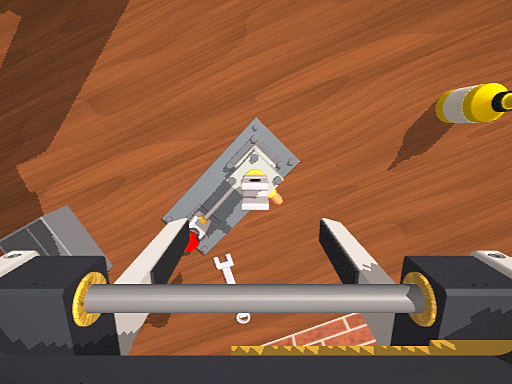

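>>> drive_tool --commands '[[[0.08,0.001,-0.004,0],[0.08,0,0,0],[0.08,0,0,0],[0.08,0,0,0],[0.08,0,0,0],[0.08,0,0,0],[0.07,0,0,0],[0,0,0,0],[0,0,0,0]]]'

```text
time: 13.65
tool_pos: [0.5366, 0.047, 0.2092]
ee_rot: [-2.526, 1.57, -2.934]
wrist_force: [-0.1, -0.5, 0.3]
width: 0.0939
```

```bash
python3 - <<'E'
from h import *
s=snap('wrist','w9.png');plan([.5366,.0477,.209],66.7)
E
python3 m.py pics/w9.npz 2>&1 | grep fork
```

```text
pos [0.537  0.0471 0.2101] x [ 1.3e-03 -1.0e-04 -1.0e+00] jaw 66.64 F [ 0.3  -0.12 -0.17] w 0.0942 t 13.7 j6 [-0.02  0.06  1.39 -0.    1.69 -1.18]
shift fs [ 0.0046  0.0014 -0.0024] yaw delta 0.06 tool turn fs -0.0002 (rotx sign: tool x down)
shift after turn fs [ 0.0046  0.0014 -0.0024]
fork 5236 [0.5331 0.0443 0.2713] 0.3099928962864426 ((534.1036987304688, 47.366416931152344), (98.54866790771484, 29.297382354736328), 66.74197387695312)
fork all ((528.3534545898438, 49.66289138793945), (98.87020111083984, 41.67698287963867), 66.74197387695312)
```

View pics/w9.png

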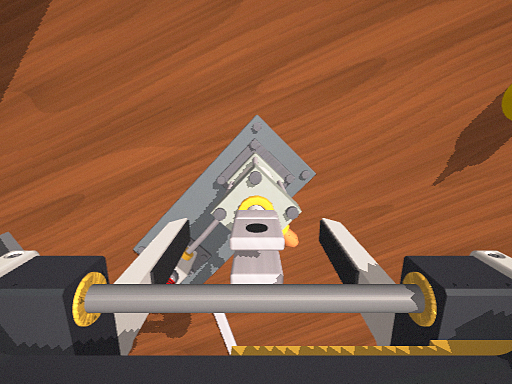

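Run:
```python
from h import *
s=dict(np.load('pics/w9.npz'));W=world(s)
E=np.linalg.inv(s['extrinsics'])
o=robot.get_obs();M=R.from_euler('xyz',o['ee_rot']).as_matrix()
print('cam y offset in tool',(M.T@(E[:3,3]-o['tool_pos'])).round(4))
L=(W-o['tool_pos'])@M
m=(abs(L[...,1])<.03)&(W[...,2]>.20)&(W[...,2]<.262)&(abs(L[...,2])<.03)
q=L[m]; 
for lo,hi in((.25,.262),(.22,.25),(.2,.22)):
  k=m&(W[...,2]>lo)&(W[...,2]<hi); q=L[k]; print(lo,len(q),np.percentile(q[:,1],[1,50,99]).round(4) if len(q) else 0,np.percentile(q[:,2],[1,99]).round(4) if len(q) else 0)
# fingertips
for sg in(1,-1):
  k=(sg*L[...,1]>.035)&(sg*L[...,1]<.065)&(abs(L[...,0])<.04)&(abs(L[...,2])<.015)
  print('finger',k.sum(),np.percentile(L[k][:,1],[1,99]).round(4))
```

```text
cam y offset in tool [-0.1778 -0.0008 -0.0745]
0.25 1754 [-0.0139  0.0005  0.0151] [-0.0167  0.0111]
0.22 1669 [-0.014   0.0006  0.0149] [-0.0172  0.0067]
0.2 219 [-0.0139  0.0009  0.0146] [-0.0168 -0.0142]
finger 942 [0.0363 0.0578]
finger 924 [-0.0594 -0.0473]
```

>>> drive_tool --commands '[[[0,0.004,0,0],[0,0,0,0],[0,0,0,0],[0,0,0,0],[0,0,0,0],[0,0,0,0],[0,0,0,0],[0,0,0,0],[0,0,0,0],[0,0,0,0],[0,0,0,0]]]' --grip 0

```text
time: 14.8
tool_pos: [0.5368, 0.0485, 0.2092]
ee_rot: [-2.011, 1.571, -2.418]
wrist_force: [0.1, 0.5, -0.5]
width: 0.0297
```

```bash
cat > st.py <<'E'
from h import *
o=robot.get_obs();M=R.from_euler('xyz',o['ee_rot']).as_matrix()
print(o['time'],'pos',o['tool_pos'].round(4),'w',np.round(o['width'],4),'Ftool',(M.T@o['wrist_force']).round(2),'Fw',o['wrist_force'].round(2),'T',o['wrist_torque'].round(2),'x',M[:,0].round(4))
E
python3 st.py
```

```text
14.8 pos [0.5368 0.0485 0.2092] w 0.0297 Ftool [ 0.51  0.5  -0.15] Fw [ 0.06  0.52 -0.51] T [-0.08  0.02  0.  ] x [-1.e-04 -1.e-04 -1.e+00]
```

>>> drive_tool --commands '[[[-0.008,0,0,0],[-0.008,0,0,0],[-0.008,0,0,0],[-0.008,0,0,0],[-0.008,0,0,0],[-0.008,0,0,0],[-0.008,0,0,0],[-0.008,0,0,0],[-0.008,0,0,0],[-0.008,0,0,0],[0,0,0,0],[0,0,0,0]]]'

```text
time: 16.0
tool_pos: [0.5366, 0.0485, 0.2294]
ee_rot: [-2.661, 1.57, -3.068]
wrist_force: [-0.6, -0.0, -7.5]
width: 0.0297
```

```bash
python3 st.py
```

```text
16.0 pos [0.5366 0.0485 0.2294] w 0.0297 Ftool [ 7.45 -0.28 -0.58] Fw [-0.64 -0.03 -7.45] T [-0.09  0.33 -0.01] x [-5.e-04 -0.e+00 -1.e+00]
```

>>> drive_tool --commands '[[[-0.008,0,0,0],[-0.008,0,0,0],[-0.008,0,0,0],[-0.008,0,0,0],[-0.008,0,0,0],[-0.008,0,0,0],[-0.008,0,0,0],[-0.008,0,0,0],[-0.008,0,0,0],[-0.008,0,0,0],[0,0,0,0],[0,0,0,0],[0,0,0,0]]]'

```text
time: 17.3
tool_pos: [0.5367, 0.0485, 0.2495]
ee_rot: [-2.609, 1.571, -3.016]
wrist_force: [-2.2, 0.7, -10.8]
width: 0.0299
```

```bash
python3 st.py;python3 - <<'E'
from h import *
for n in ('scene','top','wrist'):
    s=snap(n,n+'10.png')
    W=world(s)
    m=(np.hypot(W[...,0]-.537,W[...,1]-.0480)<.024)&(W[...,2]>.2)&(W[...,2]<.31)
    hsv=cv2.cvtColor(s['pixels'],cv2.COLOR_RGB2HSV)
    r=((hsv[...,0]<6)|(hsv[...,0]>174))&(hsv[...,1]>190)&(hsv[...,2]>120)&(np.hypot(W[...,0]-.6,W[...,1]+.1)<.05)
    print(n,m.sum(),np.percentile(W[m][:,2],[50,90,98]) if m.any() else '', r.sum(), W[r][:,2].max() if r.any() else '')
a=cv2.imread('pics/scene10.png')[140:260,200:310]
cv2.imwrite('pics/z10.png',cv2.resize(a,(550,600)))
E
python3 st.py
```

```text
17.3 pos [0.5367 0.0485 0.2495] w 0.0299 Ftool [10.84 -0.23 -2.31] Fw [ -2.22   0.7  -10.84] T [-0.15  0.64  0.03] x [-1.e-04 -0.e+00 -1.e+00]
scene 228 [0.27494361 0.29837432 0.30483315] 55 0.12907733237297758
top 0  43 0.13105141957753674
wrist 4962 [0.28969375 0.29853191 0.30752714] 0 
17.45 pos [0.5367 0.0485 0.2495] w 0.0294 Ftool [ 9.57 -1.66 -2.12] Fw [-2.6  -0.68 -9.57] T [-0.13  0.64 -0.03] x [ 1.e-04 -0.e+00 -1.e+00]
```

View pics/z10.png

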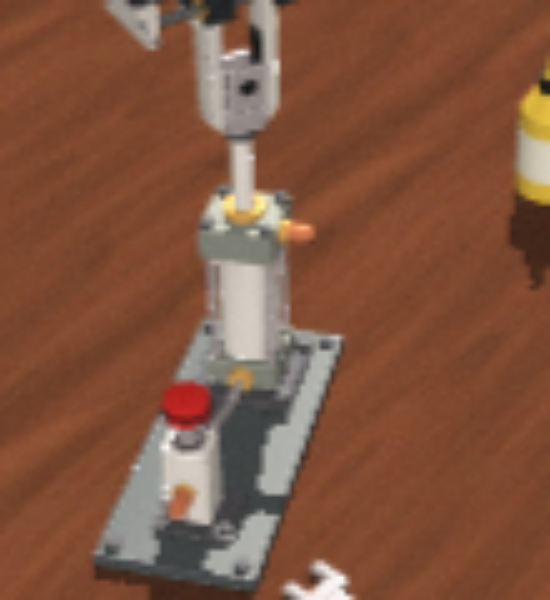

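View pics/wrist10.png

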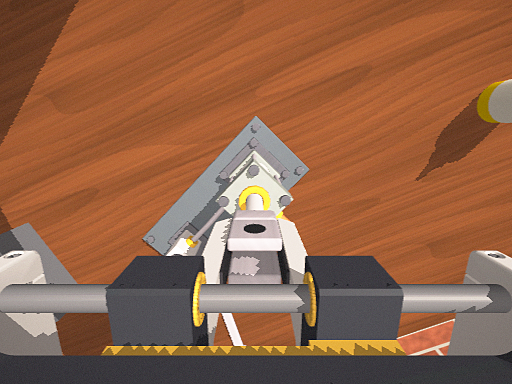

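>>> drive_tool --commands '[[[0,0,-0.002,0],[0,0,0,0],[0,0,0,0],[0,0,0,0],[0,0,0,0],[0,0,0,0],[0,0,0,0],[0,0,0,0],[0,0,0,0],[0,0,0,0]]]'

```text
time: 18.45
tool_pos: [0.5365, 0.0487, 0.2495]
ee_rot: [0.277, 1.57, -0.129]
wrist_force: [-0.8, -0.1, -6.7]
width: 0.0298
```

```bash
python3 st.py;python3 - <<'E'
from h import *
s=snap('wrist','w11.png');W=world(s)
m=(np.hypot(W[...,0]-.537,W[...,1]-.0480)<.024)&(W[...,2]>.2)&(W[...,2]<.31)
print(np.percentile(W[m][:,2],[50,90,98]))
E
```

```text
18.45 pos [0.5365 0.0487 0.2495] w 0.0298 Ftool [ 6.72 -0.42 -0.71] Fw [-0.82 -0.1  -6.72] T [-0.42  0.5  -0.03] x [ 7.e-04 -1.e-04 -1.e+00]
[0.28966329 0.29848853 0.3075954 ]
```

```bash
python3 -c "
from bench import robot
print(robot.close_job())"; python3 st.py
```

```text
the job is handed in; nothing more can be done
None
the job is handed in; nothing more can be done
```

The leak check is done and handed in at about 18.5 s, with the rod held at about half stroke by the fork.

- **Bleed:** I pulled the red knob up until it met its stop. The tool stayed at the same height when pulled harder, and the knob top read 0.146 m, which is 20 mm up.
- **Shut:** I pushed the knob fully home with about 19 N and let go. Its top read 0.126 m again. I did not touch the rod while working the valve.
- **Draw:** I gripped the fork on two opposite flats and drew it straight up 40.3 mm by the tool reading. The camera put the fork top at about 0.298 m, against 0.258 m with the rod in, and I saw no slip.
- **Last check:** Side force reached about 2.7 N at the top, so I shifted the tool 0.5 mm, which brought it under 1 N. After a second's hold the height was unchanged, and about 7 N was pulling down.

I left the spanner, oiler and parts bin alone. None of the checks failed. The scene and top cameras put the knob top 3–5 mm higher than the wrist view did once it was shut, but both read within about 3 mm of home, so I took it as home.

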